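Lock the cam-arm coupler onto the sample tank

TASK

Put the steel cam-arm coupler, mouth down, over the grooved adapter on top of the sample tank, with both its cam arms still up. Then swing the two cam arms down together, one finger on each, until both are felt to come hard up against their stops and have drawn the coupler down onto its seal; press gently and stop at once when they arrive (never more than about 20 N on either arm). Finally let go, and leave the other bench things where they are.

Things in the scene. Friction and masses are not known exactly. Their poses are not given: they have to be found in the camera images.
- coupler: The loose steel coupler, about 0.35 kg: a round cup standing mouth down, 38 mm outside, 46 mm high, closed flat top, bore 30 mm wide and 36 mm deep. Origin: centre of the mouth rim (its underside when standing); z up along the cup's axis, y through the two cam arms. It may be set on the adapter at any yaw.
- coupler_grip (a point): Point on the coupler's axis 30 mm above its mouth rim, axes as coupler. The cup is grasped here from above, 38 mm wide, fingers on its +x and -x sides (the cam arms stand on its +y and -y sides; they begin 20 mm from the axis and are at most 18 mm wide along x).
- tank: The steel sample tank, fixed, let up to 20 mm into the bench, 90 mm wide, 50 mm high. Origin: centre of its underside, z up. On its axis a 15 mm neck carries the adapter head, 28 mm wide, 17 mm thick, top edge bevelled 1 mm: the bore goes over it with 1 mm to spare all round. The head's top is 96 to 106 mm above the origin: it is screwed in to another height each time and is not measured.
- tank_axis (a point): Point on the tank's axis, 50 mm above its underside (its upper deck). The springy rubber seal pad, 19 mm wide, stands 5 to 12 mm above the adapter head's top, stiffness 0.9 N/mm. A coupler resting on it has its mouth rim 61 to 79 mm above the tank's underside; locked, 61 to 72 mm, about 35 mm below the head's top.
- cam_a (a joint): Angle of the cam arm on the coupler's +y side: 0 = fully open (19 deg above level), 1.15 rad = at its stop, locked (47 deg below level). Pivot line along the coupler's x, 26.5 mm off the axis, 14 mm above the mouth rim. It stays where it is left (friction 0.065 N m); pressing its cross bar takes 3 to 6 N (6 to 12 N for both), then force climbs steeply at the stop. Its lobe draws the coupler down 0 to 8 mm.
- cam_b (a joint): The same for the cam arm on the coupler's -y side. Open fingers 80 to 85 mm apart along the coupler's y, pressed down from above over its centre, catch both arms.
- cam_a_bar (a point): Middle of the round cross bar (7 mm thick, 18 mm long) on the upper face of the +y arm. The arm is a straight steel strip, 6 mm thick, 12 mm wide, running outward 38 mm from its pivot; the bar lies 24 mm along it and 3 mm above its middle. Open, the bar is 48 mm off the coupler's axis and 25 mm above its rim; locked, 45 mm off the axis and 1 mm below the rim.
- cam_b_bar (a point): The same cross bar of the -y arm.
- beaker: Bystander: steel beaker, 70 wide, 90 high mm. Origin: centre of its underside.
- reagent: Bystander: white reagent bottle, 60 wide, 130 high mm. Origin: centre of its underside.
- jar: Bystander: amber jar with black lid, 60 wide, 70 high mm. Origin: centre of its underside.
- spare_ring: Bystander: flat steel ring, 48 wide, 8 high mm. Origin: centre of its underside.
- wrench: Bystander: steel spanner lying flat.
- slide_box: Bystander: closed blue slide box, 90 x 60 x 30 mm. Origin: centre of its underside.
- dish: Bystander: glass dish, 90 wide, 15 high mm. Origin: centre of its underside.
Mind the look-alikes: they are no part of the job. What is shaped like the coupler but red is not meant.

How it is judged:
On the way, in this order (a step that is already met when the one before it is completed fails the run):
1. the coupler stands on the adapter, upright, both arms still up (horizontal distance between coupler and tank below 0.004 m and angle between coupler's own z axis and vertical below 0.1 rad and z of coupler in the frame of tank below 0.087 m and value of joint each of cam_a, cam_b below 0.45 rad), for 0.2 s.
2. both cam arms are down at their stops (value of joint each of cam_a, cam_b above 1.115 rad), for 0.2 s.
At the end, for the whole second after the job is handed in: The coupler is on the adapter (axis within 4 mm, upright within 0.1 rad), both cam arms at or above 1.115 rad (stop at 1.15), its mouth rim drawn down to less than 74 mm above the tank's underside, at rest and released (all of step 2 and horizontal distance between coupler and tank below 0.004 m and angle between coupler's own z axis and vertical below 0.1 rad and z of coupler in the frame of tank below 0.074 m and linear speed of coupler below 0.01 m/s); the robot touches nothing.
It fails at once if one cam arm swung down while the other is still up ((value of joint cam_a above 0.85 rad and value of joint cam_b below 0.45 rad) or (value of joint cam_b above 0.85 rad and value of joint cam_a below 0.45 rad)).
It fails at once if more than 20 N between the fingers and the coupler's arms (contact force between the fingers and cam_a above 20 N or contact force between the fingers and cam_b above 20 N).
It fails at once if the coupler is forced onto the tank with more than 50 N (contact force between coupler and tank above 50 N).
It fails at once if the coupler is tipped over (angle between coupler's own z axis and vertical above 0.5 rad).
It fails at once if a bystander is moved more than 30 mm (distance of any of beaker, reagent, jar, spare_ring, wrench, slide_box, dish from where it was at the start of the episode above 0.03 m).
It also fails if it takes over 64 s, if anything falls off the work surface, if the arm or the gripper's body presses on something with over 40 N, if the wrist force passes 120 N, or if a joint passes its speed limit or range.

ROBOT

A 6-joint arm with a two-finger parallel gripper is mounted at the origin on the work surface. World frame = base frame: x ahead of the robot, y to its left, z up, the work surface at z = 0. Lengths are in m, angles in rad, forces in N, time in s.
With the tool pointing down it reaches from about 0.35 to 0.925 m from the base axis. Payload 6.4 kg.
Tool frame: the origin (TCP) lies between the finger pads; the fingertips stand 22 mm ahead of it and the grasp point (between the pads) lies 3 mm ahead of it; z points along the fingers, y is the direction in which the jaws open and shut (so a half turn about z gives the same grasp; the last joint's range is limited). The gripper opens to 85 mm and grips with 20 to 120 N. Pads are 22 mm wide; open, the fingers measure 114 mm over their backs; the gripper's body (76 mm by 85 mm) begins 54 mm behind the grasp point. The pads swing forward as they close: fully open they stand 13 mm farther back than shut.
Start: joints at [-1.47, 0.245, 1.558, -0, 1.339, -0.174], TCP at [0.176, -0.626, 0.253] pointing down, gripper open.
Joint ranges: [-3.13, 3.13], [-1.02, 2.26], [0.13, 2.54], [-0.95, 4.09], [0.21, 2.88], [-2.74, 2.74]. Speed limits (rad/s): [2.57, 2.57, 3.14, 3.14, 3.14, 3.14].

INTERFACE

Orientations are given as a unit quaternion [x, y, z, w].
In Python, from bench import state, cams, bot gives the robot as it stands. The module is installed in compiled form; this text tells all that it offers.
- The arm moves only by the tool jog_arm, never from a script. Its arguments are lists of equal length, an entry for each row: "delta_pos": the shift along the tool's x, y, z in mm, a list of three; "yaw": the turn about the tool's z in units of 10 degrees (1.0 is 10 degrees); "jaw": the finger opening in mm, from 0 to 85.4. In form: {"delta_pos": [[tx, ty, tz], ...], "yaw": [yaw, ...], "jaw": [jaw, ...]}. A call has 1 to 10 rows; each row is the pose to reach, as a shift and turn from the pose measured when the call began, along the tool's axes at that moment; what a row does not reach only later rows make up. A row lasts 1/8 s, in which the tool goes at most 62.5 mm and 10.7 degrees, less where a joint would pass 70% of its speed; a pose out of reach is approached as far as the arm can. A call with a gripper value outside its range is refused whole. The fingers move at their own pace and stop on an object; "squeeze" is the grip in N (left out, the last holds). Time passes only in rows, so rows that repeat a pose let the fingers close. It gives the time, the measured TCP pose, the force and the opening at its end, in the units of the state.
- state(): the state, without advancing time (a new reading comes with each control period).
- cams.read_camera(name): name is "scene" or "top" or "wrist"; returns a dict with "image" (480x640x3 uint8, red, green, blue), "intrinsics" (3x3 intrinsics, pixels), "eye" and "orientation" of the camera in the world. Camera axes: x right, y down, z forward; pixel columns grow to the right and rows downward; lengths in m; the calibration is good to about 2 mm. A picture is of the moment at which its call begins. There is no depth.
- bot.close_job(): hands the job in, once; it reports no verdict.
The state is a dict: "time_s": time; "q": joint angles; "joint_velocities": joint speeds; "effort": joint torques, N m; "tool_pos": TCP position; "tcp_rot": TCP orientation; "ft_force": force on the tool from outside, world axes, zero at the start; "ft_torque": the same for the moment, N m; "width": finger opening in m.
Only numpy, scipy, OpenCV 4.12 (cv2) and the standard library are available. Lean on these libraries where they do the work, as an engineer would, in place of code of your own. Each camera call takes 0.05 s, during which the arm holds its last target. There are 200 camera calls.

## Working session

There is one attempt and no reset: what is moved stays moved. The work goes in short steps, Python scripts to look and compute and a tool call to move; the robot and the scene stay as the last step left them, time stands still between calls to the robot, and variables do not carry over. Pictures are saved under pics/ and viewed, about 8 in all and at most 12, crops included, and the job is handed in when it is done.

Besides the shell and the picture viewer there is one more tool, called in YAML: its name, and indented under it one key for each argument. jog_arm: Moves the arm, as the interface text tells. Its arguments: {"type":"object","properties":{"delta_pos":{"type":"array","items":{"type":"array","items":{"type":"number"}}},"yaw":{"type":"array","items":{"type":"number"}},"jaw":{"type":"array","items":{"type":"number"}},"squeeze":{"type":"number"}},"required":["delta_pos","yaw","jaw"]}

```bash
mkdir -p pics
cat > h.py <<'E'
import numpy as np, cv2
from bench import state, cams, bot
from scipy.spatial.transform import Rotation as R
def shot(name,fn):
    c=cams.read_camera(name); cv2.imwrite(f'pics/{fn}.png',c['image'][:,:,::-1]); np.savez(f'pics/{fn}.npz',**{k:np.array(v) for k,v in c.items()}); return c
def load(fn): return dict(np.load(f'pics/{fn}.npz'))
def Rm(c):
    o=np.array(c['orientation']); return R.from_quat(o).as_matrix() if o.size==4 else o
def ray(c,u,v):
    d=Rm(c)@np.linalg.inv(c['intrinsics'])@np.array([u,v,1.]); return np.array(c['eye']),d/np.linalg.norm(d)
def onz(c,u,v,z):
    e,d=ray(c,u,v); return e+d*(z-e[2])/d[2]
def two(c1,p1,c2,p2):
    e1,d1=ray(c1,*p1); e2,d2=ray(c2,*p2)
    s=np.linalg.lstsq(np.stack([d1,-d2],1),e2-e1,rcond=None)[0]
    a,b=e1+d1*s[0],e2+d2*s[1]; return (a+b)/2,np.linalg.norm(a-b)
def proj(c,p):
    q=c['intrinsics']@(Rm(c).T@(np.array(p)-c['eye'])); return q[:2]/q[2]
E
python3 - <<'E'
from h import *
for n in ('top','scene'):
    c=shot(n,n+'0'); print(n,c['eye'],Rm(c)[:,2],c['intrinsics'][0])
s=state(); print(s['time_s'],s['tool_pos'],s['tcp_rot'],s['ft_force'])
E
```

```text
top [0.47095365 0.02146268 1.41876907] [ 0.06128701 -0.01051084 -0.99806484] [558.66386405   0.         317.90156939]
scene [ 1.33808876 -0.1413649   0.63759871] [-0.79458958  0.14025856 -0.59072407] [458.12424637   0.         320.38638165]
0.1 [ 0.1763725  -0.62512784  0.25228033] [ 9.90572971e-01  1.36983271e-01  4.38828437e-05 -8.78405001e-04] [ 0.357386   -0.09214992  0.40316642]
```

View pics/top0.png

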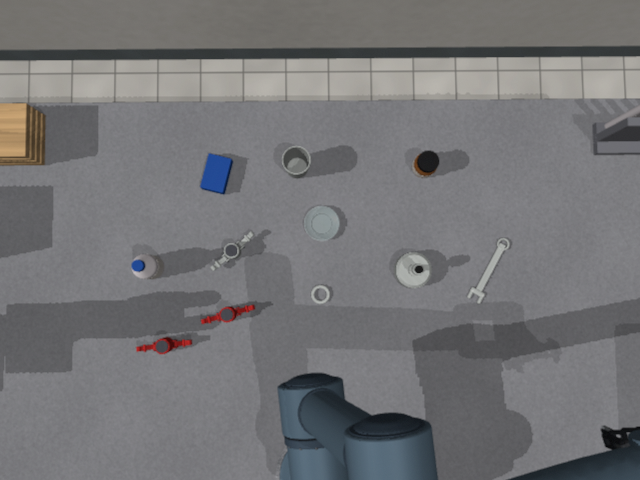

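View pics/scene0.png

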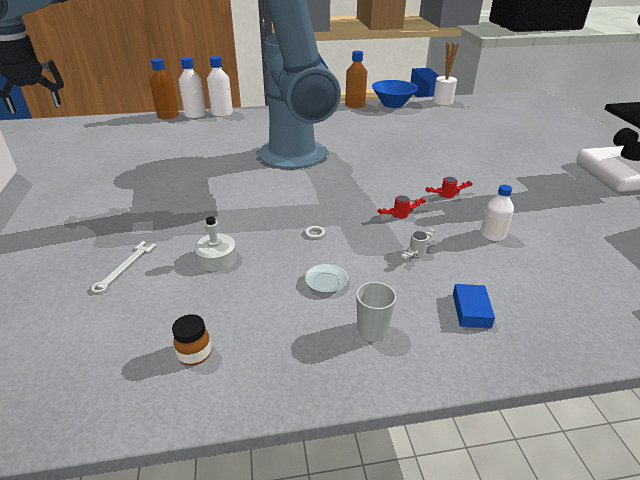

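The top view shows the steel coupler at (232,251), with arms running to (214,267) and (250,236). The red look-alikes are at (228,314) and (164,346); the spare ring at (320,295) is flat and is not the coupler either. The tank is at (413,269) with a black pad at (419,269). In the scene view the coupler is at (419,243) and the tank at (215,250). I choose the grey one and check it in a close crop.

Run:
```python
from h import *
t=load('top0');s=load('scene0')
def crop(c,u,v,h,k):
    return cv2.resize(c['image'][v-h:v+h,u-h:u+h,::-1],(k,k),interpolation=cv2.INTER_CUBIC)
im=np.vstack([np.hstack([crop(t,232,251,30,300),crop(t,415,268,30,300)]),np.hstack([crop(s,418,245,30,300),crop(s,213,243,30,300)])])
cv2.imwrite('pics/crop.png',im)
for z in(0,.046): print('coupler',z,onz(t,232,251,z),'arms',onz(t,214,267,z)-onz(t,250,236,z))
print(two(t,(232,250),s,(419.5,236)))
for z in (.09,.11): print('tank',onz(t,419,269,z),onz(s,211,221,z))
print(two(t,(419,269),s,(211,221)))
```

```text
coupler 0 [0.55768546 0.22477025 0.        ] arms [-0.07790783  0.09145492  0.        ]
coupler 0.046 [0.5548734  0.21817852 0.046     ] arms [-0.07538186  0.08848973  0.        ]
(array([0.55788437, 0.21965499, 0.0429301 ]), np.float64(0.0021737774198313164))
tank [ 0.50446727 -0.23286591  0.09      ] [ 0.4938286 -0.2306417  0.09     ]
tank [ 0.50396284 -0.22903788  0.11      ] [ 0.5246636  -0.22738104  0.11      ]
(array([ 0.50430391, -0.23051187,  0.09699301]), np.float64(0.001995236398553558))
```

View pics/crop.png

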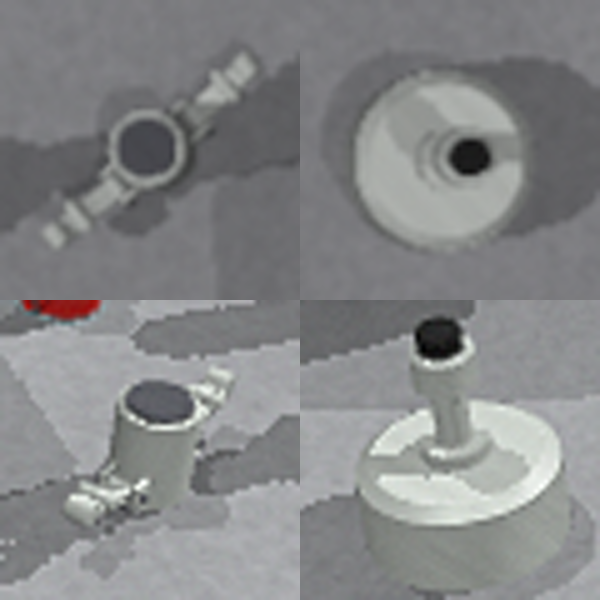

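The crop confirms it: the grey coupler stands mouth down with both arms up, along a line about 130° in world. The tank's black pad stands on the neck head at about (0.504,-0.230). I pass over the tank first for a wrist view.

jog_arm:
  delta_pos:
    - [423, -291, -50]
    - [423, -291, -50]
    - [423, -291, -50]
    - [423, -291, -50]
    - [423, -291, -50]
    - [423, -291, -50]
    - [423, -291, -50]
    - [423, -291, -50]
    - [423, -291, -50]
    - [423, -291, -50]
  yaw: [-11.5, -11.5, -11.5, -11.5, -11.5, -11.5, -11.5, -11.5, -11.5, -11.5]
  jaw: [85, 85, 85, 85, 85, 85, 85, 85, 85, 85]

```text
time_s: 1.35
tool_pos: [0.5052, -0.2287, 0.3026]
tcp_rot: [0.472, 0.882, 0.001, -0.001]
ft_force: [0.7, -0.2, 0.6]
width: 0.0851
```

Run:
```python
from h import *
c=shot('wrist','w1'); s=state(); Rt=R.from_quat(s['tcp_rot']).as_matrix()
print(s['time_s'],s['tool_pos'],Rt[:,0],s['q'])
print(c['eye'],Rt.T@(c['eye']-s['tool_pos']),Rt.T@Rm(c),c['intrinsics'])
print(proj(c,[.504,-.2305,.105]))
```

```text
1.4 [ 0.50484265 -0.2292912   0.30246158] [-0.55706814  0.83046385  0.00221069] [-6.31382233e-01 -1.65566202e-02  1.75208736e+00  1.31920360e-03
  1.40794114e+00 -1.22244957e+00]
[ 0.46757492 -0.17300893  0.4230874 ] [ 0.06776772  0.00047364 -0.12047604] [[-1.46018547e-03 -9.62905170e-01 -2.69836065e-01]
 [ 9.99998861e-01 -1.50938479e-03 -2.51611563e-05]
 [-3.83058644e-04 -2.69835794e-01  9.62906277e-01]] [[420.5314373    0.         315.54485334]
 [  0.         420.5314373  240.40988487]
 [  0.           0.           1.        ]]
[312.97639889 215.02637231]
```

View pics/w1.png

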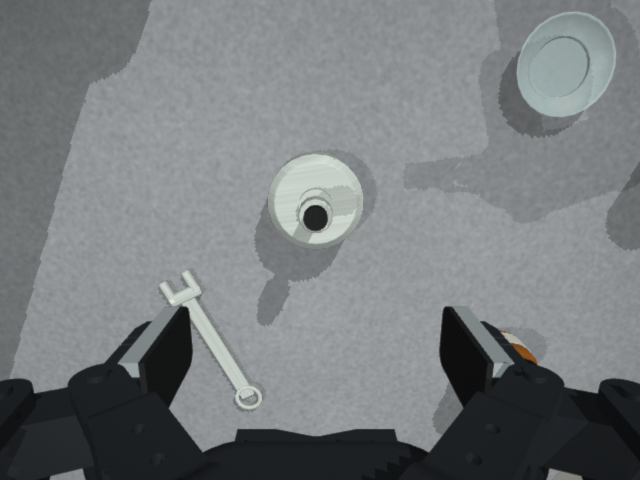

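The wrist view shows the tank with its black pad at (316,218), close to the predicted (313,215). The wrench and dish are well clear. Next I refine the pad position, then go over the coupler.

```bash
cat >> h.py <<'E'
def blob(c,u,v,h,lo,hi):
    """centroid, size of the thresholded blob nearest (u,v)"""
    g=cv2.cvtColor(c['image'],cv2.COLOR_RGB2GRAY); m=np.zeros_like(g); u,v=int(u),int(v)
    m[v-h:v+h,u-h:u+h]=cv2.inRange(g,lo,hi)[v-h:v+h,u-h:u+h]
    n,l,st,ce=cv2.connectedComponentsWithStats(m)
    i=1+np.argmax(st[1:,4]); return ce[i],st[i]
E
python3 - <<'E'
from h import *
t=load('top0');s=load('scene0');w=load('w1')
P={}
for n,c,u,v,h in(('t',t,419,269,10),('s',s,211,221,10),('w',w,316,217,25)):
    P[n]=(c,)+blob(c,u,v,h,0,50); print(n,P[n][1:])
for a,b in('ts','tw','sw'): print(a,b,two(P[a][0],P[a][1],P[b][0],P[b][1]))
for n in 'ts': print(n,[onz(P[n][0],*P[n][1],z) for z in(.09,.1)])
for z in(.085,.09,.1,.105,.11): print(z,onz(w,*P['w'][1],z))
# coupler
g=cv2.cvtColor(t['image'],cv2.COLOR_RGB2GRAY); print(g[251,215:262]); 
# deck ellipse in wrist
m=cv2.inRange(cv2.cvtColor(w['image'],cv2.COLOR_RGB2GRAY),165,255); cs=cv2.findContours(m,0,1)[0]
for k in cs:
    if cv2.contourArea(k)>2000: print(cv2.minAreaRect(k),cv2.fitEllipse(cv2.convexHull(k)))
E
```

```text
t (array([418.63414634, 268.92682927]), array([415, 266,   8,   7,  41], dtype=int32))
s (array([210.18644068, 220.25423729]), array([206, 217,   9,   8,  59], dtype=int32))
w (array([315.09297052, 217.55555556]), array([304, 206,  23,  24, 441], dtype=int32))
t s (array([ 0.50442317, -0.23062687,  0.09885844]), np.float64(0.000628557624775552))
t w (array([ 0.50384113, -0.22635047,  0.1255646 ]), np.float64(0.002241694536928716))
s w (array([ 0.50698509, -0.23133756,  0.10070352]), np.float64(0.0013793365859493371))
t [array([ 0.50465113, -0.23199668,  0.09      ]), array([ 0.50439753, -0.23008921,  0.1       ])]
s [array([ 0.490618 , -0.2324183,  0.09     ]), array([ 0.50609412, -0.23075552,  0.1       ])]
0.085 [ 0.50891343 -0.23491404  0.085     ]
0.09 [ 0.50830208 -0.23399852  0.09      ]
0.1 [ 0.50707936 -0.23216748  0.1       ]
0.105 [ 0.506468   -0.23125196  0.105     ]
0.11 [ 0.50585664 -0.23033644  0.11      ]
[ 96  98  97  96  97  98  98  90 113 147 116  73  73  73  73  71  70  71
  73  72  73  68 138 133  82  65  85  96  95  96  95  95  95  92  91  92
  92  91  94  96  95  93  93  95  96  94  93]
((213.54495239257812, 341.471923828125), (155.92568969726562, 33.07193374633789), 57.9946174621582) ((208.0880126953125, 333.014404296875), (42.56340789794922, 183.7585906982422), 147.68545532226562)
((316.3999938964844, 197.8000030517578), (89.44271850585938, 89.44271850585938), 63.43495178222656) ((316.0982360839844, 198.02232360839844), (88.29060363769531, 92.79405212402344), 105.98436737060547)
((572.2496948242188, 87.56716918945312), (50.93054962158203, 101.53128814697266), 74.98163604736328) ((568.45068359375, 73.84782409667969), (74.9241943359375, 101.11360931396484), 55.95108413696289)
```

jog_arm:
  delta_pos:
    - [340, -293, 0]
    - [340, -293, 0]
    - [340, -293, 0]
    - [340, -293, 0]
    - [340, -293, 0]
    - [340, -293, 0]
    - [340, -293, 0]
    - [340, -293, 0]
    - [340, -293, 0]
    - [340, -293, 0]
  yaw: [-0.6, -0.6, -0.6, -0.6, -0.6, -0.6, -0.6, -0.6, -0.6, -0.6]
  jaw: [85, 85, 85, 85, 85, 85, 85, 85, 85, 85]

```text
time_s: 2.65
tool_pos: [0.1309, -0.1912, 0.31]
tcp_rot: [0.425, 0.905, 0.011, -0.018]
ft_force: [0.0, 0.3, -0.1]
width: 0.085
```

I got the sign of tool y wrong, so the arm went to a free spot near the base and touched nothing. I check the tool's tilt before correcting.

Run:
```python
from h import *
c=cams.read_camera('wrist'); s=state(); Rt=R.from_quat(s['tcp_rot']).as_matrix()
print(s['time_s'],s['tool_pos'],Rt,s['q'],s['joint_velocities'])
d=np.array([.556,.219,.25])-s['tool_pos']; print(Rt.T@d*1000, np.degrees(np.arctan2(Rt[1,0],Rt[0,0])))
```

```text
2.7 [ 0.13082473 -0.19132603  0.31002724] [[-0.63799256  0.76967475 -0.02379666]
 [ 0.76886177  0.63842073  0.03564483]
 [ 0.0426272   0.00444479 -0.99908116]] [-1.45604906 -1.01576628  2.38801769 -0.02012111  1.80744668 -2.15294148] [ 0.0306518  -0.00046764 -0.00196884  0.00509155  0.00099125  0.02704353]
[ 41.66655031 588.94050416  64.48033182] 129.68549300269552
```

jog_arm:
  delta_pos:
    - [42, 589, 64]
    - [42, 589, 64]
    - [42, 589, 64]
    - [42, 589, 64]
    - [42, 589, 64]
    - [42, 589, 64]
    - [42, 589, 64]
    - [42, 589, 64]
    - [42, 589, 64]
    - [42, 589, 64]
  yaw: [0, 0, 0, 0, 0, 0, 0, 0, 0, 0]
  jaw: [85, 85, 85, 85, 85, 85, 85, 85, 85, 85]

```text
time_s: 3.95
tool_pos: [0.5568, 0.2219, 0.2498]
tcp_rot: [0.425, 0.905, 0.011, -0.019]
ft_force: [-0.1, -1.0, 0.8]
width: 0.0852
```

```bash
cat >> h.py <<'E'
def pose():
    s=state(); Rt=R.from_quat(s['tcp_rot']).as_matrix()
    print('t',s['time_s'],'p',np.round(s['tool_pos'],4),'z',np.round(Rt[:,2],4),'thx',round(np.degrees(np.arctan2(Rt[1,0],Rt[0,0])),2),'q',np.round(s['q'],3),'F',np.round(s['ft_force'],1),'w',round(s['width'],4))
    return np.array(s['tool_pos']),Rt
E
python3 - <<'E'
from h import *
c=shot('wrist','w2'); pose(); print(proj(c,[.557,.22,.046]))
E
```

```text
t 4.0 p [0.5597 0.2253 0.2462] z [-0.0265  0.0377 -0.9989] thx 129.79 q [ 0.179  0.15   1.681  0.043  1.33  -0.526] F [-2.   0.4 -0.4] w 0.0851
[313.58522775 224.6931052 ]
```

View pics/w2.png

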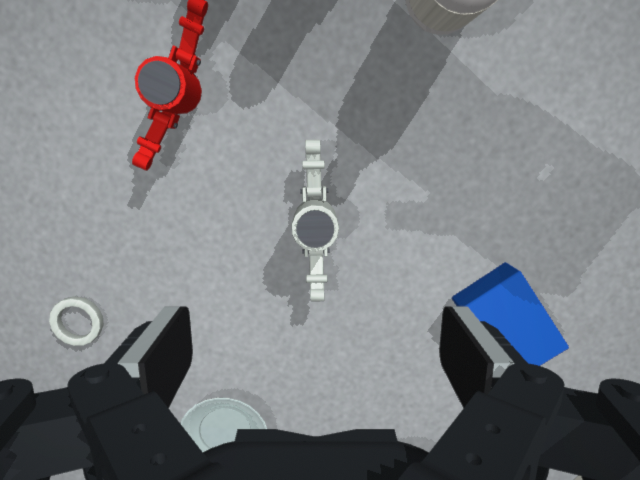

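Tilt is 2.6° about the jaw axis only, so it does not harm this grasp (I'll undo it before pressing). The view shows the grey coupler at (315,229) with arms to (313,147) and (317,296), nearly aligned with the image column. The red one is at (165,82). Measuring in a settled shot.

Run:
```python
from h import *
shot('wrist','w3'); c=shot('wrist','w3'); p,Rt=pose()
q0=proj(c,[.557,.22,.046]); print(q0)
b,st=blob(c,*q0,20,60,105); print(b,st); P=onz(c,*b,.046); print('top',P)
t=load('top0'); bt,st=blob(t,231.5,250.5,6,60,80); print(bt,st,onz(t,*bt,.046))
s=load('scene0'); bs,st=blob(s,419.5,235.5,9,60,105); print(bs,st,onz(s,*bs,.046), two(t,bt,s,bs),two(c,b,s,bs))
# bars: bright pixels of arms
g=cv2.cvtColor(c['image'],cv2.COLOR_RGB2GRAY); u,v=b.astype(int)
m=np.zeros_like(g); m[v-90:v+90,u-16:u+16]=cv2.inRange(g,195,255)[v-90:v+90,u-16:u+16]; m[v-40:v+40]=0
A=[]
for sl in ((0,v),(v,480)):
    ys,xs=np.nonzero(m[sl[0]:sl[1]]); ys=ys+sl[0]; A.append(onz(c,xs.mean(),ys.mean(),.027)); print(xs.mean(),ys.mean(),len(xs))
d=A[0]-A[1]; print('arm az',np.degrees(np.arctan2(d[1],d[0])),'mid',(A[0]+A[1])/2)
```

```text
t 4.1 p [0.5559 0.2214 0.2477] z [-0.0285  0.0348 -0.999 ] thx 129.81 q [ 0.174  0.139  1.691  0.04   1.334 -0.53 ] F [-0.4 -0.1  0.3] w 0.0852
[313.30002651 227.03314195]
[314.48715415 230.26976285] [ 297  213   36   34 1012]
top [0.55937671 0.21860832 0.046     ]
[231.02105263 250.09473684] [226 245  11  11  95] [0.55712843 0.22057716 0.046     ]
[419.625      235.10227273] [413 231  14   9  88] [0.55880336 0.2203541  0.046     ] (array([0.55725375, 0.22089964, 0.04483717]), np.float64(0.00032097542115912183)) (array([0.55955651, 0.21930898, 0.04684725]), np.float64(0.00126762615993964))
313.27634660421546 165.39110070257613 427
316.27272727272725 285.28977272727275 352
arm az 131.29516849771508 mid [0.56045561 0.21769387 0.027     ]
```

jog_arm:
  delta_pos:
    - [-3, 0.5, 50]
    - [-6, 0.5, 100]
    - [-8, 0.5, 140]
    - [-9, 0.5, 160]
    - [-10, 0.5, 180]
    - [-11, 0.5, 200]
    - [-12, 0.5, 210]
    - [-12.3, 0.5, 214]
    - [-12.3, 0.5, 214]
    - [-12.3, 0.5, 214]
  yaw: [-0.15, -0.15, -0.15, -0.15, -0.15, -0.15, -0.15, -0.15, -0.15, -0.15]
  jaw: [85, 85, 85, 85, 85, 85, 85, 85, 85, 85]

```text
time_s: 5.35
tool_pos: [0.5587, 0.2199, 0.0341]
tcp_rot: [0.412, 0.911, 0.01, -0.02]
ft_force: [0.6, -0.1, -0.3]
width: 0.0851
```

jog_arm:
  delta_pos:
    - [0, 0, 0]
    - [0, 0, 0]
    - [0, 0, 0]
    - [0, 0, 0]
    - [0, 0, 0]
    - [0, 0, 0]
    - [0, 0, 0]
    - [0, 0, 0]
  yaw: [0, 0, 0, 0, 0, 0, 0, 0]
  jaw: [60, 45, 36, 34, 34, 34, 34, 34]
  squeeze: 40

```text
time_s: 6.35
tool_pos: [0.5588, 0.2199, 0.0344]
tcp_rot: [0.412, 0.911, 0.01, -0.019]
ft_force: [-1.5, -1.2, 4.6]
width: 0.0366
```

Run:
```python
from h import *
c=shot('wrist','w4'); p,Rt=pose()
print(proj(c,[.558,.2197,.046]))
d=np.array([0,0,.15]); print(Rt.T@d*1000)
```

```text
t 6.4 p [0.5588 0.2199 0.0344] z [-0.027  0.035 -0.999] thx 131.32 q [ 0.171  0.425  1.778  0.048  0.96  -0.578] F [-1.9 -1.2  5.6] w 0.0366
[314.26544696 359.52140196]
[   6.61600628    0.42816795 -149.85341215]
```

View pics/w4.png

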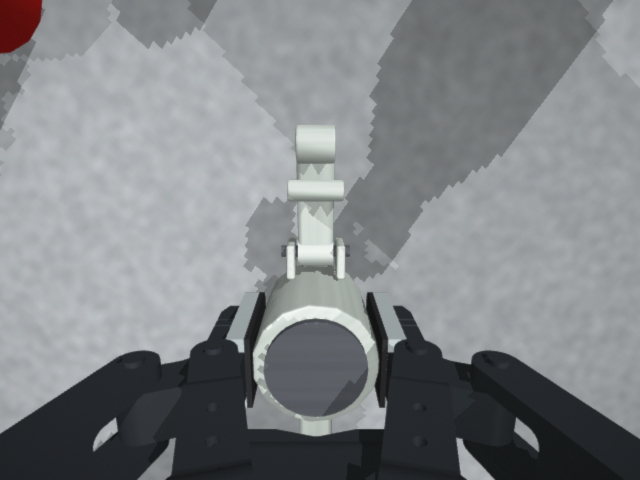

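The coupler is gripped squarely, its top disc at (316,367), with the arms clear of the pads. I lift it and work out the transfer.

Run:
```python
from h import *
c=load('w4'); g=cv2.cvtColor(c['image'],cv2.COLOR_RGB2GRAY)
m=np.zeros_like(g); m[315:418,262:372]=cv2.inRange(g,60,125)[315:418,262:372]
k=max(cv2.findContours(m,0,1)[0],key=cv2.contourArea); e=cv2.fitEllipse(cv2.convexHull(k)); print(e,cv2.boundingRect(k))
P=onz(c,*e[0],.046); p,Rt=pose(); print(P,Rt.T@(P-p)*1000)
c3=load('w3'); print('w3 in tool now',Rt.T@(np.array([.55938,.21861,.046])-p)*1000,'top',Rt.T@(np.array([.5571,.2206,.046])-p)*1000)
for z in(.1,.105):
  for nm in('w1','top0'):
    cc=load(nm); b=(315.09,217.56) if nm=='w1' else (418.63,268.93); print(nm,z,onz(cc,*b,z))
```

```text
((315.508056640625, 367.5263366699219), (98.07254028320312, 104.39578247070312), 92.15769958496094) (264, 319, 104, 98)
t 6.4 p [0.5588 0.2199 0.0344] z [-0.027  0.035 -0.999] thx 131.32 q [ 0.171  0.425  1.778  0.048  0.96  -0.578] F [-1.9 -1.2  5.6] w 0.0366
[0.55997885 0.21800236 0.046     ] [ -1.65255902  -0.32293838 -11.6605775 ]
w3 in tool now [ -0.80163014  -0.37159317 -11.62314813] top [  2.19541276  -0.77037357 -11.49196854]
w1 0.1 [ 0.5070794  -0.23217175  0.1       ]
top0 0.1 [ 0.50439015 -0.23007922  0.1       ]
w1 0.105 [ 0.50646804 -0.23125616  0.105     ]
top0 0.105 [ 0.50426337 -0.22912552  0.105     ]
```

jog_arm:
  delta_pos:
    - [0.5, 0, -10]
    - [1, 0, -25]
    - [2.2, 0.1, -50]
    - [4.4, 0.3, -100]
    - [6.6, 0.4, -150]
    - [6.6, 0.4, -150]
    - [6.6, 0.4, -150]
  yaw: [0, 0, 0, 0, 0, 0, 0]
  jaw: [34, 34, 34, 34, 34, 34, 34]

```text
time_s: 7.28
tool_pos: [0.5579, 0.2197, 0.1835]
tcp_rot: [0.412, 0.911, 0.01, -0.02]
ft_force: [0.1, 0.7, -5.1]
width: 0.037
```

jog_arm:
  delta_pos:
    - [-38, -42, -1.8]
    - [-76, -84, -3.6]
    - [-114, -126, -5.4]
    - [-152, -168, -7.2]
    - [-190, -210, -9]
    - [-228, -252, -10.8]
    - [-266, -294, -12.6]
    - [-304, -336, -14.4]
    - [-304, -336, -14.4]
    - [-304, -336, -14.4]
  yaw: [0, 0, 0, 0, 0, 0, 0, 0, 0, 0]
  jaw: [34, 34, 34, 34, 34, 34, 34, 34, 34, 34]

```text
time_s: 8.52
tool_pos: [0.5052, -0.2298, 0.1815]
tcp_rot: [0.412, 0.911, 0.011, -0.022]
ft_force: [0.1, 1.0, -4.7]
width: 0.0363
```

Run:
```python
from h import *
w=shot('wrist','w5');w=shot('wrist','w5'); c=shot('scene','s5'); p,Rt=pose()
print(proj(c,[.5043,-.2305,.1]))
u,v=proj(c,[.5043,-.2305,.12]).astype(int)
a=cv2.resize(c['image'][v-50:v+50,u-50:u+50,::-1],(500,500),interpolation=cv2.INTER_CUBIC)
b=cv2.resize(w['image'][200:480,180:460,::-1],(300,300)); b=cv2.copyMakeBorder(b,0,200,0,0,0)
cv2.imwrite('pics/h5.png',np.hstack([a,b])); print(u,v)
```

```text
t 8.675 p [ 0.5061 -0.2292  0.1828] z [-0.0305  0.0359 -0.9989] thx 131.41 q [-0.634  0.124  1.832  0.012  1.231 -1.361] F [ 0.  -0.4 -4.1] w 0.0369
[210.3274762  219.77790896]
209 211
```

View pics/h5.png

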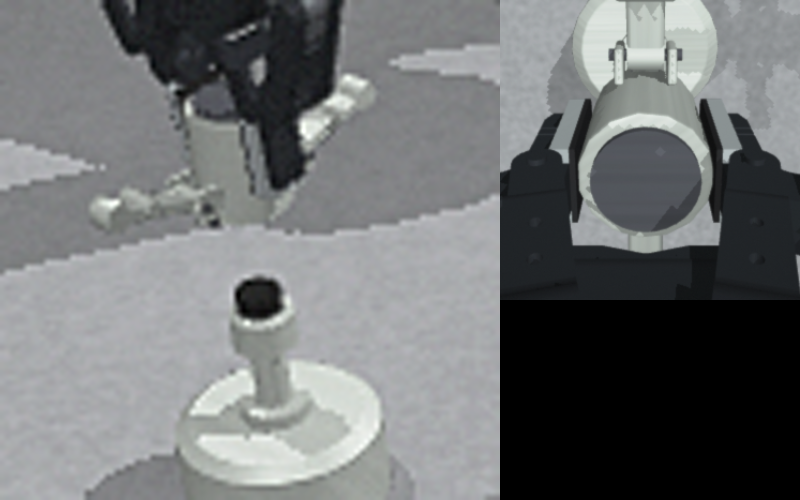

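The scene view shows the coupler, mouth at about (209,205) in full-frame pixels, hovering above the pad at (211,220). The wrist crop shows the deck centred behind the cup, so tool y is right. I check both numerically.

Run:
```python
from h import *
p,Rt=pose(); w=load('w5'); g=cv2.cvtColor(w['image'],cv2.COLOR_RGB2GRAY).astype(int)
def edges(row,lo,hi):
    r=g[row]; d=np.diff(cv2.GaussianBlur(r.astype(np.float32).reshape(1,-1),(5,1),0)[0]); return lo+np.argmax(d[lo:hi])+.5, None
for row in range(206,262,6):
    r=cv2.GaussianBlur(g[row].astype(np.float32).reshape(1,-1),(5,1),0)[0]; d=np.diff(r)
    l=230+np.argmax(d[230:275])+.5; rr=360+np.argmin(d[360:400])+.5; print(row,l,rr,(l+rr)/2,rr-l)
# cup top disc in w5
m=np.zeros(g.shape,np.uint8); m[312:425,255:380]=cv2.inRange(g.astype(np.uint8),60,125)[312:425,255:380]
k=max(cv2.findContours(m,0,1)[0],key=cv2.contourArea); print(cv2.fitEllipse(cv2.convexHull(k)),cv2.boundingRect(k))
# scene
c=load('s5'); C=p+np.array([.0,.0,0]); C[2]=p[2]-.0344
for z in(0,.046):
  for f in(-1,0,1):
    # left/right silhouette: direction perpendicular to view
    e=np.array(c['eye']);v=C-e; n=np.cross(v,[0,0,1]);n/=np.linalg.norm(n); print(z,f,proj(c,C+[0,0,z]+f*.019*n))
print('pad pred',proj(c,[.5061,-.2308,.1]))
gs=cv2.cvtColor(c['image'],cv2.COLOR_RGB2GRAY)
for y in (186,190,194,198,201,204): print(y,gs[y,190:222])
b=blob(c,210,220,10,0,50); print(b)
```

```text
t 8.675 p [ 0.5061 -0.2292  0.1828] z [-0.0305  0.0359 -0.9989] thx 131.41 q [-0.634  0.124  1.832  0.012  1.231 -1.361] F [ 0.  -0.4 -4.1] w 0.0369
206 259.5 370.5 315.0 111.0
212 255.5 374.5 315.0 119.0
218 262.5 377.5 320.0 115.0
224 260.5 379.5 320.0 119.0
230 258.5 381.5 320.0 123.0
236 247.5 382.5 315.0 135.0
242 256.5 382.5 319.5 126.0
248 255.5 382.5 319.0 127.0
254 256.5 381.5 319.0 125.0
260 257.5 380.5 319.0 123.0
((315.6171569824219, 367.5379638671875), (98.36553192138672, 104.65586853027344), 90.32819366455078) (264, 319, 105, 98)
0 -1 [198.2493442  201.80230117]
0 0 [207.73104691 200.51676147]
0 1 [217.12749545 199.24278062]
0.046 -1 [194.70281183 181.8847024 ]
0.046 0 [204.48396012 180.65343238]
0.046 1 [214.17454948 179.4335621 ]
pad pred [210.16488771 220.25767183]
186 [131 134 129 128  74  98 110 129 130 138 146 148 157 158 157 159 151  69
 134 125  77  26  32  28  32  39  31  29  74 241 224 222]
190 [132 132 131 130 125 123  91 119 132 133 134 138 139 142 139 137 139 106
  93 121 120  72  27  35  39  34  37  40  41 110 174 152]
194 [127 127 128 126 127 133 137 118 125 133 134 140 139 139 140 140 140 135
  73 125 123 116  47  30  37  42  32  35  31  48 142 151]
198 [124 125 127 136 186 181 165 132 105 136 155 180 144 137 137 139 137 138
 132  68 127 117 117  52  28  43  88 166 144 128 129 131]
201 [127 153 152 148 141 134 119 116 151 118  99 123 123 128 141 139 137 135
 136 133 135 131 120 119 167 163 158 135 129 131 135 132]
204 [119 111 118 131 130 132 134 131 124 134 129 144 103 142 138 136 135 135
 133 130 131 129 124 156 124 125 125 129 133 127 130 133]
(array([210.18644068, 220.25423729]), array([206, 217,   9,   8,  59], dtype=int32))
```

Wrist and scene agree that the needed shift is about (+0.5,-1.6) mm. The pad top is at z≈0.101, so the resting rim should be near 0.065. I lower to just above the pad.

jog_arm:
  delta_pos:
    - [-1.5, -0.7, 10]
    - [-2.4, -0.7, 25]
    - [-3.2, -0.7, 36]
    - [-3.7, -0.7, 46]
    - [-3.7, -0.7, 46]
    - [-3.7, -0.7, 46]
  yaw: [0, 0, 0, 0, 0, 0]
  jaw: [34, 34, 34, 34, 34, 34]

```text
time_s: 9.43
tool_pos: [0.5069, -0.231, 0.137]
tcp_rot: [0.411, 0.911, 0.01, -0.021]
ft_force: [-0.5, -0.5, -3.6]
width: 0.0364
```

Run:
```python
from h import *
c=shot('scene','s6'); p,Rt=pose()
print(Rt.T@np.array([.5066-p[0],-.2308-p[1],-.010])*1000)
u,v=208,211
cv2.imwrite('pics/h6.png',cv2.resize(c['image'][v-40:v+40,u-40:u+40,::-1],(560,560),interpolation=cv2.INTER_CUBIC))
```

```text
t 9.475 p [ 0.507  -0.2311  0.1372] z [-0.0296  0.0353 -0.9989] thx 131.41 q [-0.636  0.188  1.853  0.012  1.145 -1.364] F [ 0.2  0.4 -4.2] w 0.0361
[ 0.01802499 -0.1049029  10.01133025]
```

View pics/h6.png

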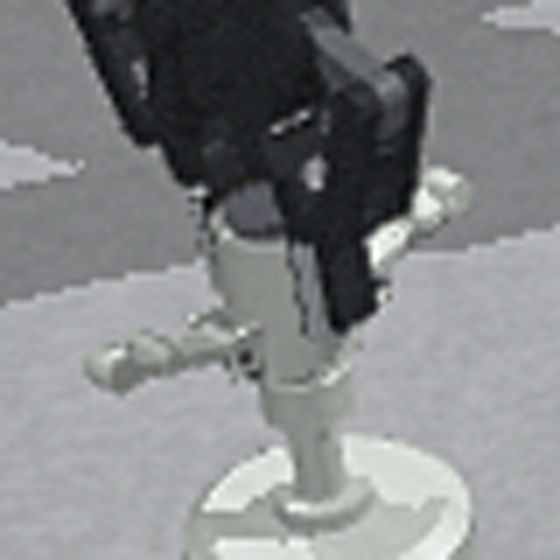

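The mouth sits centred over the head (crop (305,385)). I descend in small steps, watching the force.

jog_arm:
  delta_pos:
    - [-0.1, 0, 2]
    - [-0.1, 0, 4]
    - [-0.2, 0, 6]
    - [-0.3, 0, 8]
    - [-0.3, 0, 10]
    - [-0.3, 0, 10]
  yaw: [0, 0, 0, 0, 0, 0]
  jaw: [34, 34, 34, 34, 34, 34]

```text
time_s: 10.22
tool_pos: [0.5068, -0.2308, 0.1269]
tcp_rot: [0.411, 0.911, 0.01, -0.021]
ft_force: [0.2, -0.4, -3.5]
width: 0.0366
```

jog_arm:
  delta_pos:
    - [-0.1, 0, 1]
    - [-0.1, 0, 2]
    - [-0.2, 0, 3]
    - [-0.2, 0, 4]
    - [-0.2, 0, 4]
  yaw: [0, 0, 0, 0, 0]
  jaw: [34, 34, 34, 34, 34]

```text
time_s: 10.85
tool_pos: [0.5067, -0.2308, 0.1228]
tcp_rot: [0.411, 0.911, 0.01, -0.021]
ft_force: [0.8, 0.1, -3.6]
width: 0.0365
```

jog_arm:
  delta_pos:
    - [-0.1, 0, 1]
    - [-0.1, 0, 2]
    - [-0.2, 0, 3]
    - [-0.2, 0, 4]
    - [-0.2, 0, 4]
  yaw: [0, 0, 0, 0, 0]
  jaw: [34, 34, 34, 34, 34]

```text
time_s: 11.48
tool_pos: [0.5067, -0.2308, 0.1187]
tcp_rot: [0.411, 0.911, 0.01, -0.021]
ft_force: [-0.0, -0.2, -5.2]
width: 0.0365
```

jog_arm:
  delta_pos:
    - [-0.1, 0, 1]
    - [-0.1, 0, 2]
    - [-0.2, 0, 3]
    - [-0.2, 0, 4]
    - [-0.2, 0, 4]
  yaw: [0, 0, 0, 0, 0]
  jaw: [34, 34, 34, 34, 34]

```text
time_s: 12.1
tool_pos: [0.5067, -0.2308, 0.1146]
tcp_rot: [0.411, 0.911, 0.01, -0.021]
ft_force: [0.7, -0.3, -4.7]
width: 0.0367
```

jog_arm:
  delta_pos:
    - [-0.1, 0, 2]
    - [-0.2, 0, 4]
    - [-0.2, 0, 6]
    - [-0.3, 0, 8]
    - [-0.3, 0, 8]
  yaw: [0, 0, 0, 0, 0]
  jaw: [34, 34, 34, 34, 34]

```text
time_s: 12.72
tool_pos: [0.5065, -0.2306, 0.1063]
tcp_rot: [0.411, 0.911, 0.01, -0.021]
ft_force: [-0.5, 0.7, -3.5]
width: 0.0366
```

jog_arm:
  delta_pos:
    - [-0.1, 0, 1]
    - [-0.1, 0, 2]
    - [-0.2, 0, 3]
    - [-0.2, 0, 4]
    - [-0.2, 0, 4]
  yaw: [0, 0, 0, 0, 0]
  jaw: [34, 34, 34, 34, 34]

```text
time_s: 13.35
tool_pos: [0.5066, -0.2307, 0.1024]
tcp_rot: [0.411, 0.911, 0.01, -0.021]
ft_force: [-0.2, 0.4, -2.6]
width: 0.0365
```

jog_arm:
  delta_pos:
    - [-0.1, 0, 1]
    - [-0.1, 0, 2]
    - [-0.1, 0, 2]
    - [-0.1, 0, 2]
  yaw: [0, 0, 0, 0]
  jaw: [34, 34, 34, 34]

```text
time_s: 13.85
tool_pos: [0.5067, -0.2307, 0.1005]
tcp_rot: [0.411, 0.911, 0.01, -0.021]
ft_force: [-0.7, 1.2, -0.9]
width: 0.0364
```

jog_arm:
  delta_pos:
    - [-0.1, 0, 1]
    - [-0.1, 0, 2]
    - [-0.1, 0, 2]
    - [-0.1, 0, 2]
  yaw: [0, 0, 0, 0]
  jaw: [34, 34, 34, 34]

```text
time_s: 14.35
tool_pos: [0.5067, -0.2307, 0.0986]
tcp_rot: [0.411, 0.911, 0.01, -0.021]
ft_force: [-1.7, -0.3, 0.4]
width: 0.0368
```

The spring contact matches the pad: the load is fully taken at rim ≈0.064. Releasing and retreating upward.

jog_arm:
  delta_pos:
    - [0, 0, 0]
    - [0, 0, 0]
    - [0, 0, 0]
    - [0, 0, 0]
    - [0, 0, 0]
    - [0, 0, 0]
  yaw: [0, 0, 0, 0, 0, 0]
  jaw: [45, 60, 75, 85, 85, 85]

```text
time_s: 15.1
tool_pos: [0.5068, -0.2307, 0.0986]
tcp_rot: [0.411, 0.911, 0.01, -0.021]
ft_force: [0.2, 0.3, 1.4]
width: 0.0846
```

jog_arm:
  delta_pos:
    - [0.7, 0, -15]
    - [1.8, 0, -40]
    - [3.7, 0, -80]
    - [5.5, 0, -120]
    - [6.9, 0, -150]
    - [6.9, 0, -150]
  yaw: [0, 0, 0, 0, 0, 0]
  jaw: [85, 85, 85, 85, 85, 85]

```text
time_s: 15.85
tool_pos: [0.5081, -0.2319, 0.2529]
tcp_rot: [0.411, 0.911, 0.009, -0.018]
ft_force: [-0.1, -0.0, -0.0]
width: 0.0851
```

Run:
```python
from h import *
c=shot('scene','s7');w=shot('wrist','w7'); p,Rt=pose()
for r in(.95,): 
  a=np.radians(-52); print(Rt.T@(np.array([r*np.cos(a),r*np.sin(a),.26])-p)*1000)
u,v=208,221
a=cv2.resize(c['image'][v-40:v+40,u-40:u+40,::-1],(400,400),interpolation=cv2.INTER_CUBIC)
b=cv2.resize(w['image'][100:400,180:480,::-1],(400,400)); cv2.imwrite('pics/h7.png',np.hstack([a,b]))
```

```text
t 15.95 p [ 0.5065 -0.2308  0.2486] z [-0.0303  0.0358 -0.9989] thx 131.41 q [-0.636  0.055  1.779  0.011  1.353 -1.361] F [-0.7 -0.5 -1. ] w 0.0848
[-439.19149567 -283.64418745  -32.26831134]
```

View pics/h7.png

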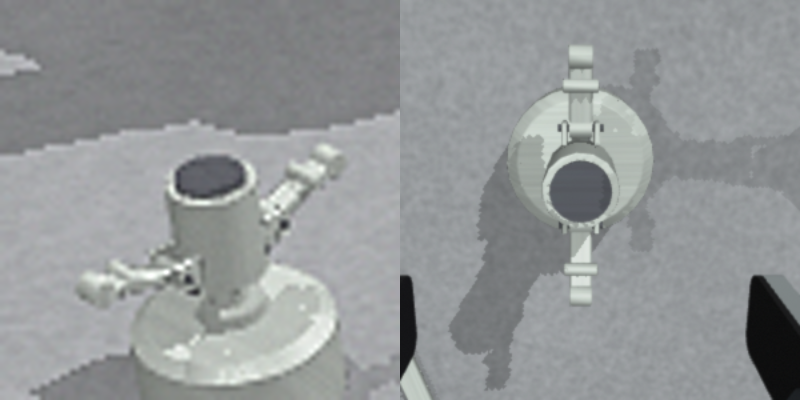

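The coupler is seated upright with both arms up. Now I undo the tool tilt: the near-limit clipped it inward at azimuth ≈-55°, so overreaching outward there should tilt it back.

jog_arm:
  delta_pos:
    - [-50, -32, -4]
    - [-100, -65, -7]
    - [-150, -97, -11]
    - [-200, -129, -15]
    - [-250, -161, -18]
    - [-300, -194, -22]
    - [-350, -226, -26]
    - [-400, -258, -29]
    - [-439, -284, -32]
    - [-439, -284, -32]
  yaw: [1, 2, 3, 4, 5, 6, 7, 8, 9, 9]
  jaw: [85, 85, 85, 85, 85, 85, 85, 85, 85, 85]

```text
time_s: 17.2
tool_pos: [0.5828, -0.7509, 0.2503]
tcp_rot: [0.936, 0.351, -0.009, -0.026]
ft_force: [0.4, 1.1, -0.8]
width: 0.0851
```

Run:
```python
from h import *
shot('wrist','x'); p,Rt=pose(); a=np.arctan2(p[1],p[0]); print(np.degrees(a),np.hypot(p[0],p[1]))
o=np.array([np.cos(a),np.sin(a),0]); print(Rt.T@o)
```

```text
t 17.25 p [ 0.583  -0.7505  0.2513] z [-0.0344  0.0425 -0.9985] thx 41.19 q [-1.027  1.163  0.217 -0.008  1.816 -0.177] F [-0.9 -0.  -2. ] w 0.0851
-52.15927135969326 0.9502804572157463
[-0.05836171  0.99679837 -0.05465272]
```

jog_arm:
  delta_pos:
    - [-1, 20, -1]
    - [-1, 20, -1]
    - [-1, 20, -1]
    - [-1, 20, -1]
  yaw: [0, 0, 0, 0]
  jaw: [85, 85, 85, 85]

```text
time_s: 17.75
tool_pos: [0.5887, -0.757, 0.2515]
tcp_rot: [0.936, 0.352, -0.007, -0.021]
ft_force: [0.7, 0.0, 0.2]
width: 0.0848
```

Run:
```python
from h import *
shot('wrist','x'); p,Rt=pose(); a=np.arctan2(p[1],p[0]); print(np.degrees(a),np.hypot(p[0],p[1]))
```

```text
t 17.8 p [ 0.5886 -0.757   0.2515] z [-0.0283  0.034  -0.999 ] thx 41.21 q [-1.026  1.216  0.127 -0.007  1.842 -0.176] F [ 1.8  0.1 -0.4] w 0.0848
-52.132772375922336 0.9589714343437283
```

It works (tilt 0.055→0.044). One larger outward push takes the rest.

jog_arm:
  delta_pos:
    - [-2, 25, -1]
    - [-3, 45, -2]
    - [-3, 45, -2]
    - [-3, 45, -2]
  yaw: [0, 0, 0, 0]
  jaw: [85, 85, 85, 85]

```text
time_s: 18.3
tool_pos: [0.5928, -0.763, 0.2433]
tcp_rot: [0.936, 0.352, -0.004, -0.009]
ft_force: [0.6, -0.4, -0.8]
width: 0.0846
```

Run:
```python
from h import *
shot('wrist','x'); p,Rt=pose(); print(Rt)
```

```text
t 18.35 p [ 0.5928 -0.7631  0.2435] z [-0.0132  0.0147 -0.9998] thx 41.21 q [-1.026  1.224  0.127 -0.004  1.81  -0.176] F [0.6 0.3 0.2] w 0.0853
[[ 7.52295718e-01  6.58692901e-01 -1.32217341e-02]
 [ 6.58825527e-01 -7.52152622e-01  1.46750714e-02]
 [-2.78396593e-04 -1.97508093e-02 -9.99804895e-01]]
```

jog_arm:
  delta_pos:
    - [-1, 25, 0]
    - [-2, 37, 0]
    - [-2, 37, 0]
    - [-2, 37, 0]
  yaw: [0, 0, 0, 0]
  jaw: [85, 85, 85, 85]

```text
time_s: 18.85
tool_pos: [0.5967, -0.7678, 0.2366]
tcp_rot: [0.936, 0.352, -0.001, 0.0]
ft_force: [0.2, 0.6, -0.7]
width: 0.0849
```

Run:
```python
from h import *
shot('wrist','x'); p,Rt=pose(); print(Rt)
print(Rt.T@(np.array([.5067,-.2307,.25])-p)*1000)
```

```text
t 18.9 p [ 0.5967 -0.7678  0.2368] z [-7.0e-04 -1.5e-03 -1.0e+00] thx 41.21 q [-1.026e+00  1.231e+00  1.270e-01 -1.000e-03  1.783e+00 -1.750e-01] F [ 0.2  0.2 -0.3] w 0.0848
[[ 7.52277834e-01  6.58845612e-01 -7.21854000e-04]
 [ 6.58844299e-01 -7.52277926e-01 -1.45294527e-03]
 [-1.50030144e-03  6.17429124e-04 -9.99998684e-01]]
[ 286.14102041 -463.34326933  -13.9584392 ]
```

The tool is vertical again. Back over the coupler, jaws along its arms.

jog_arm:
  delta_pos:
    - [29, -46, -1]
    - [57, -93, -3]
    - [86, -139, -4]
    - [114, -185, -6]
    - [143, -232, -7]
    - [172, -278, -8]
    - [200, -324, -10]
    - [243, -394, -12]
    - [286, -463, -14]
    - [286, -463, -14]
  yaw: [0, 0, 0, 0, 0, 0, 0, 0, 0, 0]
  jaw: [85, 85, 85, 85, 85, 85, 85, 85, 85, 85]

```text
time_s: 20.15
tool_pos: [0.5063, -0.2286, 0.2507]
tcp_rot: [0.936, 0.353, -0.0, 0.001]
ft_force: [-0.4, -1.3, -0.7]
width: 0.085
```

Run:
```python
from h import *
shot('wrist','w8');c=shot('wrist','w8');p,Rt=pose(); print(Rt[2])
z=.0642+.046; q=proj(c,[.5067,-.2307,z]); b,st=blob(c,*q,30,60,105); print(q,b,st,onz(c,*b,z))
w=load('w7'); q=proj(w,[.5067,-.2307,z]); b,st=blob(w,*q,30,60,105); print(q,b,st,onz(w,*b,z))
print(Rt.T@(np.array([.5067,-.2307,.12])-p)*1000)
cv2.imwrite('pics/w8v.png',c['image'][:,:,::-1])
```

```text
t 20.25 p [ 0.5066 -0.2279  0.2508] z [ 2.0e-04 -1.5e-03 -1.0e+00] thx 41.42 q [-6.260e-01  2.600e-02  1.804e+00 -1.000e-03  1.310e+00  2.220e-01] F [ 0.8 -1.1  0.9] w 0.0849
[-8.75290102e-04  1.25624073e-03 -9.99998828e-01]
[321.33651668 237.36053043] [323.96344486 238.34944238] [ 302  216   45   46 1614] [ 0.50732715 -0.23240326  0.1102    ]
[315.67596694 240.35613547] [315.27455766 243.15558267] [ 292  221   47   45 1639] [ 0.50773274 -0.23225862  0.1102    ]
[ -1.63790022   2.04595925 130.77651105]
```

View pics/w8v.png

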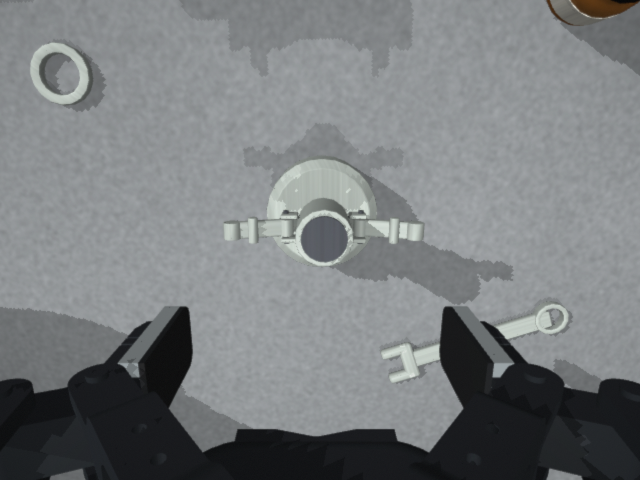

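Seen from above: cup at (324,238), bars at (253,230) and (394,230), level in the image, so the jaws are aligned with the arms. I lower to just above the bars with the jaws at 82.

jog_arm:
  delta_pos:
    - [-2, 3.5, 30]
    - [-2, 3.5, 60]
    - [-2.1, 3.5, 85]
    - [-2.1, 3.5, 105]
    - [-2.1, 3.5, 118]
    - [-2.1, 3.5, 126]
    - [-2.1, 3.5, 126]
    - [-2.1, 3.5, 126]
  yaw: [0, 0, 0, 0, 0, 0, 0, 0]
  jaw: [82, 82, 82, 82, 82, 82, 82, 82]

```text
time_s: 21.25
tool_pos: [0.5078, -0.2324, 0.1256]
tcp_rot: [0.935, 0.354, 0.0, 0.001]
ft_force: [0.3, -0.7, 0.0]
width: 0.0822
```

Run:
```python
from h import *
c=shot('scene','s9');p,Rt=pose(); print(Rt[2],Rt.T@(np.array([.5074,-.2321,p[2]])-p)*1000)
u,v=208,206
a=cv2.resize(c['image'][v-40:v+40,u-40:u+40,::-1],(560,560),interpolation=cv2.INTER_CUBIC); cv2.imwrite('pics/h9.png',a)
```

```text
t 21.3 p [ 0.5078 -0.2324  0.1256] z [ 0.0014 -0.0024 -1.    ] thx 41.43 q [-6.320e-01  1.850e-01  1.880e+00 -1.000e-03  1.074e+00  2.170e-01] F [-0.2 -0.6  0.2] w 0.0816
[-5.19458684e-04  2.75793258e-03 -9.99996062e-01] [-0.10080191 -0.50227065 -0.00133287]
```

View pics/h9.png

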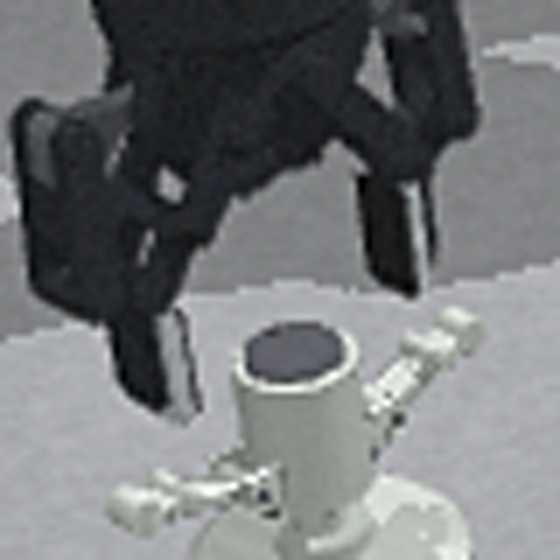

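Ten pictures viewed so far, plus this one. It shows both fingers straddling the cup, tips above the bars, arms still up. I lower gently.

jog_arm:
  delta_pos:
    - [0, -0.5, 3]
    - [0, -0.5, 6]
    - [0, -0.5, 9]
    - [0, -0.5, 10]
    - [0, -0.5, 10]
  yaw: [0, 0, 0, 0, 0]
  jaw: [82, 82, 82, 82, 82]

```text
time_s: 21.92
tool_pos: [0.5074, -0.232, 0.1155]
tcp_rot: [0.935, 0.354, 0.0, 0.001]
ft_force: [0.1, -0.0, 0.4]
width: 0.0816
```

jog_arm:
  delta_pos:
    - [0, 0, 1]
    - [0, 0, 2]
    - [0, 0, 3]
    - [0, 0, 4]
    - [0, 0, 5]
    - [0, 0, 5]
  yaw: [0, 0, 0, 0, 0, 0]
  jaw: [82, 82, 82, 82, 82, 82]

```text
time_s: 22.68
tool_pos: [0.5074, -0.232, 0.1104]
tcp_rot: [0.935, 0.354, 0.0, 0.001]
ft_force: [0.2, -0.1, -0.9]
width: 0.0818
```

jog_arm:
  delta_pos:
    - [0, 0, 1]
    - [0, 0, 2]
    - [0, 0, 3]
    - [0, 0, 4]
    - [0, 0, 5]
    - [0, 0, 5]
  yaw: [0, 0, 0, 0, 0, 0]
  jaw: [82, 82, 82, 82, 82, 82]

```text
time_s: 23.42
tool_pos: [0.5073, -0.232, 0.1053]
tcp_rot: [0.935, 0.354, 0.0, 0.001]
ft_force: [0.3, -0.1, 0.4]
width: 0.0817
```

jog_arm:
  delta_pos:
    - [0, 0, 1]
    - [0, 0, 2]
    - [0, 0, 3]
    - [0, 0, 4]
    - [0, 0, 4]
  yaw: [0, 0, 0, 0, 0]
  jaw: [82, 82, 82, 82, 82]

```text
time_s: 24.05
tool_pos: [0.5073, -0.232, 0.1013]
tcp_rot: [0.935, 0.354, 0.0, 0.001]
ft_force: [-0.5, 0.3, 0.4]
width: 0.082
```

jog_arm:
  delta_pos:
    - [0, 0, 1]
    - [0, 0, 2]
    - [0, 0, 3]
    - [0, 0, 4]
    - [0, 0, 4]
  yaw: [0, 0, 0, 0, 0]
  jaw: [82, 82, 82, 82, 82]

```text
time_s: 24.68
tool_pos: [0.5076, -0.2322, 0.0975]
tcp_rot: [0.935, 0.354, 0.0, 0.001]
ft_force: [-0.7, 0.2, 4.0]
width: 0.0817
```

Contact felt (4 N). I keep pressing slowly.

jog_arm:
  delta_pos:
    - [0, 0, 1]
    - [0, 0, 2]
    - [0, 0, 3]
    - [0, 0, 4]
    - [0, 0, 4]
  yaw: [0, 0, 0, 0, 0]
  jaw: [82, 82, 82, 82, 82]

```text
time_s: 25.3
tool_pos: [0.5081, -0.2327, 0.0939]
tcp_rot: [0.935, 0.354, 0.001, 0.002]
ft_force: [2.0, -2.9, 4.8]
width: 0.0817
```

jog_arm:
  delta_pos:
    - [0, 0, 1]
    - [0, 0, 2]
    - [0, 0, 3]
    - [0, 0, 4]
    - [0, 0, 4]
  yaw: [0, 0, 0, 0, 0]
  jaw: [82, 82, 82, 82, 82]

```text
time_s: 25.92
tool_pos: [0.5079, -0.2323, 0.0898]
tcp_rot: [0.935, 0.354, 0.0, 0.002]
ft_force: [-0.4, 0.3, 5.1]
width: 0.0819
```

jog_arm:
  delta_pos:
    - [0, 0, 1]
    - [0, 0, 2]
    - [0, 0, 3]
    - [0, 0, 4]
    - [0, 0, 4]
  yaw: [0, 0, 0, 0, 0]
  jaw: [82, 82, 82, 82, 82]

```text
time_s: 26.55
tool_pos: [0.5075, -0.2318, 0.0857]
tcp_rot: [0.935, 0.354, 0.0, 0.001]
ft_force: [-1.2, 0.1, 6.9]
width: 0.082
```

Run:
```python
from h import *
s=state(); p,Rt=pose(); print(s['ft_force'],s['ft_torque'],Rt.T@np.array(s['ft_torque']),Rt[2])
c=shot('scene','s10'); w=shot('wrist','w10')
u,v=208,215
a=cv2.resize(c['image'][v-40:v+40,u-40:u+40,::-1],(480,480),interpolation=cv2.INTER_CUBIC)
b=cv2.resize(w['image'][200:440,200:440,::-1],(300,300)); b=cv2.copyMakeBorder(b,0,180,0,0,0)
cv2.imwrite('pics/h10.png',np.hstack([a,b]))
```

```text
t 26.55 p [ 0.5075 -0.2318  0.0857] z [ 8.0e-04 -1.4e-03 -1.0e+00] thx 41.43 q [-6.310e-01  2.480e-01  1.893e+00 -1.000e-03  1.000e+00  2.170e-01] F [-1.2  0.1  6.9] w 0.082
[-1.19754969  0.14633667  6.90792292] [0.12468056 0.12917719 0.01762636] [ 0.17895215 -0.01433033 -0.01770442] [-3.12692672e-04  1.54074906e-03 -9.99998764e-01]
```

View pics/h10.png

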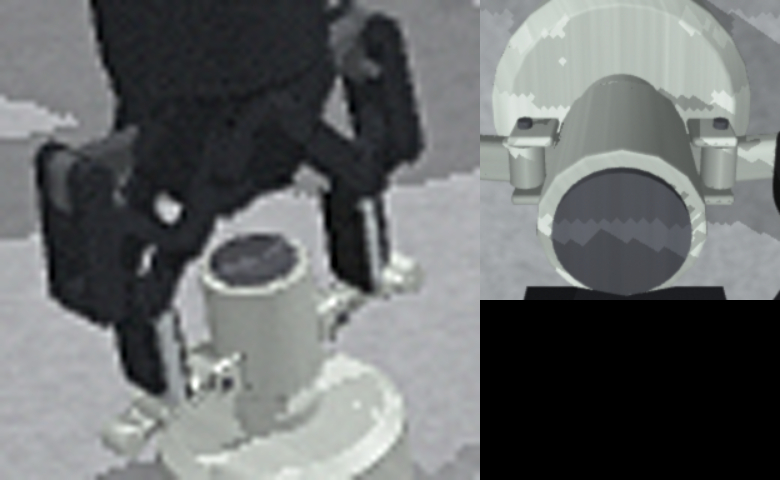

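Both fingers rest on both arms, which are moving down together (left tip at crop (170,390), right tip at (370,290)). I continue.

jog_arm:
  delta_pos:
    - [0, 0, 1]
    - [0, 0, 2]
    - [0, 0, 3]
    - [0, 0, 4]
    - [0, 0, 4]
  yaw: [0, 0, 0, 0, 0]
  jaw: [82, 82, 82, 82, 82]

```text
time_s: 27.28
tool_pos: [0.5076, -0.2317, 0.0821]
tcp_rot: [0.935, 0.354, 0.0, 0.001]
ft_force: [-1.8, 0.4, 6.7]
width: 0.0818
```

jog_arm:
  delta_pos:
    - [0, 0, 1]
    - [0, 0, 2]
    - [0, 0, 3]
    - [0, 0, 3]
  yaw: [0, 0, 0, 0]
  jaw: [82, 82, 82, 82]

```text
time_s: 27.78
tool_pos: [0.5077, -0.2318, 0.0796]
tcp_rot: [0.935, 0.354, 0.0, 0.001]
ft_force: [-0.5, -0.7, 7.2]
width: 0.0825
```

jog_arm:
  delta_pos:
    - [0, 0, 1]
    - [0, 0, 2]
    - [0, 0, 2]
  yaw: [0, 0, 0]
  jaw: [82, 82, 82]

```text
time_s: 28.15
tool_pos: [0.5078, -0.2318, 0.078]
tcp_rot: [0.935, 0.354, 0.0, 0.001]
ft_force: [-1.2, 0.5, 9.0]
width: 0.0817
```

jog_arm:
  delta_pos:
    - [0, 0, 1]
    - [0, 0, 2]
    - [0, 0, 2]
  yaw: [0, 0, 0]
  jaw: [82, 82, 82]

```text
time_s: 28.52
tool_pos: [0.508, -0.2319, 0.0764]
tcp_rot: [0.935, 0.354, 0.0, 0.001]
ft_force: [-0.0, 0.5, 7.3]
width: 0.0819
```

jog_arm:
  delta_pos:
    - [0, 0, 1]
    - [0, 0, 1.5]
    - [0, 0, 1.5]
  yaw: [0, 0, 0]
  jaw: [82, 82, 82]

```text
time_s: 28.9
tool_pos: [0.508, -0.2318, 0.0753]
tcp_rot: [0.935, 0.354, 0.0, 0.0]
ft_force: [0.4, 0.2, 6.5]
width: 0.0816
```

jog_arm:
  delta_pos:
    - [0, 0, 1]
    - [0, 0, 1.5]
    - [0, 0, 1.5]
  yaw: [0, 0, 0]
  jaw: [82, 82, 82]

```text
time_s: 29.28
tool_pos: [0.508, -0.2316, 0.074]
tcp_rot: [0.935, 0.354, -0.0, 0.0]
ft_force: [-0.9, -0.1, 5.9]
width: 0.0822
```

jog_arm:
  delta_pos:
    - [0, 0, 1]
    - [0, 0, 1.5]
    - [0, 0, 1.5]
  yaw: [0, 0, 0]
  jaw: [82, 82, 82]

```text
time_s: 29.65
tool_pos: [0.508, -0.2315, 0.0731]
tcp_rot: [0.935, 0.354, -0.0, -0.0]
ft_force: [-1.1, 1.6, 10.5]
width: 0.0817
```

jog_arm:
  delta_pos:
    - [0, 0, 1]
    - [0, 0, 1]
    - [0, 0, 1]
  yaw: [0, 0, 0]
  jaw: [82, 82, 82]

```text
time_s: 30.02
tool_pos: [0.508, -0.2314, 0.073]
tcp_rot: [0.935, 0.354, -0.0, -0.001]
ft_force: [-1.9, 1.3, 11.8]
width: 0.0821
```

jog_arm:
  delta_pos:
    - [0, 0, 1]
    - [0, 0, 1]
    - [0, 0, 1]
  yaw: [0, 0, 0]
  jaw: [82, 82, 82]

```text
time_s: 30.4
tool_pos: [0.508, -0.2314, 0.073]
tcp_rot: [0.935, 0.354, -0.001, -0.001]
ft_force: [-2.8, 1.0, 12.3]
width: 0.0819
```

Run:
```python
from h import *
s=state(); p,Rt=pose(); F=np.array(s['ft_force']);T=np.array(s['ft_torque']); print('tool F',Rt.T@F,'T',Rt.T@T,'Rz',Rt[2])
```

```text
t 30.4 p [ 0.508  -0.2314  0.073 ] z [-0.002   0.0011 -1.    ] thx 41.48 q [-0.63   0.271  1.892 -0.     0.98   0.217] F [-2.8  1.  12.3] w 0.0819
tool F [ -1.4622619   -2.65318106 -12.25164056] T [ 0.48328453 -0.27974117  0.024123  ] Rz [-7.75959377e-04 -2.18526768e-03 -9.99997311e-01]
```

Forces are balanced (centre of pressure about 2 mm off the tool axis) and motion has stopped. I press slightly harder to be sure both are on their stops.

jog_arm:
  delta_pos:
    - [0, 0, 1]
    - [0, 0, 1.5]
    - [0, 0, 1.8]
    - [0, 0, 1.8]
  yaw: [0, 0, 0, 0]
  jaw: [82, 82, 82, 82]

```text
time_s: 30.9
tool_pos: [0.5081, -0.2314, 0.0729]
tcp_rot: [0.935, 0.354, -0.001, -0.001]
ft_force: [-4.7, 2.8, 16.9]
width: 0.0819
```

Run:
```python
from h import *
s=state(); p,Rt=pose(); F=np.array(s['ft_force']);T=np.array(s['ft_torque']); f=Rt.T@F;t=Rt.T@T; print('tool F',f,'T',t,'Rz',Rt[2],'y0',(t[0]+.19*f[1])/f[2])
```

```text
t 30.9 p [ 0.5081 -0.2314  0.0729] z [-0.0031  0.0016 -1.    ] thx 41.5 q [-6.300e-01  2.720e-01  1.891e+00 -1.000e-03  9.810e-01  2.170e-01] F [-4.7  2.8 16.9] w 0.0819
tool F [ -1.67468144  -5.31073929 -16.88831072] T [ 0.85526952 -0.35434427  0.00560477] Rz [-0.00129828 -0.00323291 -0.99999393] y0 0.00910517001996909
```

Force rose 4.6 N with 0.1 mm of motion, so both arms are on hard stops. Retreating straight up, then checking the arms numerically.

jog_arm:
  delta_pos:
    - [0, 0, -3]
    - [0, 0, -15]
    - [0, 0, -40]
    - [0, 0, -70]
    - [0, 0, -100]
    - [0, 0, -100]
    - [0, 0, -100]
  yaw: [0, 0, 0, 0, 0, 0, 0]
  jaw: [82, 82, 82, 82, 82, 82, 82]

```text
time_s: 31.78
tool_pos: [0.5076, -0.231, 0.1716]
tcp_rot: [0.935, 0.354, -0.002, -0.002]
ft_force: [-0.1, -0.1, 0.0]
width: 0.0823
```

Run:
```python
from h import *
shot('wrist','w11');c=shot('wrist','w11');p,Rt=pose()
ax=Rt[:,1]*[1,1,0]; ax/=np.linalg.norm(ax); C0=np.array([.5074,-.2321,0])
zc=.062+.046; q=proj(c,C0+[0,0,zc]); b,st=blob(c,*q,45,60,105); P=onz(c,*b,zc); print('cup',q,b,st,P)
C=P*[1,1,0]; rim=.062
for th in (0,.9,1.0,1.115,1.15):
    a=np.radians(19)-th; 
    for sg in(1,-1):
        E=C+[0,0,rim+.014]+sg*ax*(.0265+.038*np.cos(a)); E[2]+=.038*np.sin(a)
        B=C+[0,0,rim+.014]+sg*ax*(.0265+.024*np.cos(a)-.003*np.sin(a)); B[2]+=.024*np.sin(a)+.003*np.cos(a)
        print(th,sg,'end',np.round(proj(c,E),1),'bar',np.round(proj(c,B),1))
g=cv2.cvtColor(c['image'],cv2.COLOR_RGB2GRAY)
r=int(b[1])
for v in range(r-40,r+21,6): print(v,'L',g[v,180:262:2],'R',g[v,370:462:2])
```

```text
t 31.875 p [ 0.5075 -0.2309  0.1711] z [-0.0058  0.0036 -1.    ] thx 41.5 q [-6.300e-01  1.240e-01  1.855e+00 -1.000e-03  1.169e+00  2.170e-01] F [-0.4  0.2 -1. ] w 0.0821
cup [316.59694074 276.07281844] [316.74006515 275.60390879] [ 285  245   64   62 3070] [ 0.50761724 -0.23199588  0.108     ]
0 1 end [439.7 262.4] bar [411.  261.3]
0 -1 end [194.3 261.7] bar [222.9 260.7]
0.9 1 end [417.3 244.3] bar [403.2 249.3]
0.9 -1 end [216.9 243.8] bar [230.9 248.8]
1.0 1 end [412.4 242.8] bar [400.5 248.2]
1.0 -1 end [221.8 242.3] bar [233.6 247.7]
1.115 1 end [406.4 241.3] bar [396.9 247. ]
1.115 -1 end [227.9 240.8] bar [237.2 246.6]
1.15 1 end [404.5 240.9] bar [395.8 246.7]
1.15 -1 end [229.8 240.4] bar [238.3 246.3]
235 L [158 158 153 151 152 153 151 152 153 156 159 161 163 162 157 157 157 159
 160 160 163 197 205 207 205 200 176 198 204 202 168 134  99 113 110 139
 173 177 214 215 212] R [ 64 168 211 210 156 144 142 141 124 123 123 183 210 218 200 176 121 141
 161 195 181 158 123 123 123 124 125 125 124 123 120 118 121 131 160 158
 161 165 163 161 163 163 163 163 164 166]
241 L [159 1
[... 2927 characters left out ...]
152 153 156 158 157 155 154 154 154 153 154 157 158
 157 156 161 162 160 159 160 162 163 165 164 162 162 161 161 161 163 162
 161 161 157 154 152] R [124 125 123 120 122 123 125 124 125 124 125 126 123 125 127 127 126 124
 122 120 121 123 125 125 126 126 124 125 126 125 125 128 127 126 124 123
 122 122 124 124 124 124 127 130 127 123]
295 L [158 158 161 159 155 153 154 158 160 159 155 152 152 154 159 160 159 159
 160 160 159 158 159 160 165 162 159 159 158 158 155 161 165 166 164 159
 159 159 159 155 153] R [126 125 125 125 125 123 120 122 123 125 124 120 122 125 126 128 131 129
 125 122 122 125 127 126 124 123 120 120 119 122 125 128 125 124 125 125
 124 124 125 125 124 125 124 121 122 124]
```

Numeric check: the bars' outer edges are 84.5 px (left) and 85 px (right) from the axis. Prediction is 84.9 px at the stop, 86 px at 1.115 rad and ~90 px at 1.0 rad. Both arms are equally down and the robot is clear, so I hand in.

Run:
```python
from h import *
pose(); print(bot.close_job())
```

```text
t 31.875 p [ 0.5075 -0.2309  0.1711] z [-0.0058  0.0036 -1.    ] thx 41.5 q [-6.300e-01  1.240e-01  1.855e+00 -1.000e-03  1.169e+00  2.170e-01] F [-0.4  0.2 -1. ] w 0.0821
the job is handed in; nothing more can be done
None
```

The grey coupler is on the tank's adapter with both cam arms pressed down to their stops. The gripper is clear, and I handed the job in at about 32 s; no verdict was reported.

**Last checks that agreed:**
- **Arms at their stops:** at the end the force rose from 12.3 to 16.9 N in total, with only 0.1 mm of movement. I estimate about 10 N and 7 N on the two arms.
- **Arm angle:** the last wrist image shows both cross bars symmetric and where they should be at about 1.15 rad. The reading is good to about 1 px, roughly 0.03 rad.
- **Coupler position:** its axis is within about 1 mm of the aim point. It showed upright right after placing; the final check did not measure tilt.

**What disagreed or was not measured:**
- **Wrong move:** an early sign error in the tool's y direction sent the arm to its near limit, where it touched nothing but came away tilted 2.6°. I undid the tilt by overreaching outward on the far side before pressing.
- **Joint 3 at its limit:** during that correction joint 3 read 0.127 against the listed limit of 0.13, possibly just rounding. It is the one reading that could count against the run.
- **Uneven sideways load:** at the stop there was about 5 N sideways, so the two arms were not loaded quite equally.
- **Draw-down:** the rim's height above the tank's underside was not measured directly, because I never found how deep the tank sits in the bench. That the coupler is drawn down onto its seal is inferred from the arms reaching their stops.

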